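# Set the photometer's filter and hold the green glass standard in its light path

## Robot

A 7-joint arm with a two-finger parallel gripper is mounted at the origin on a cart in front of the work surface, level with it; the furniture and walls round the work are solid. World frame = base frame: x ahead of the robot, y to its left, z up, the work surface at z = 0. Lengths are in m, angles in rad, forces in N, time in s.
With the tool pointing down it reaches from about 0.4 to 0.925 m from the base axis. Payload 4.1 kg.
Tool frame: the origin (TCP) lies at the very end of the fingers, on their centre line; the grasp point (between the pads) lies 19 mm behind it; z points along the fingers, y is the direction in which the jaws open and shut (so a half turn about z gives the same grasp; the last joint's range is limited). The gripper opens to 85 mm and grips with 20 to 120 N. Pads are 22 mm wide; open, the fingers measure 114 mm over their backs; the gripper's body (76 mm by 85 mm) begins 54 mm behind the grasp point. The pads swing forward as they close: fully open they stand 13 mm farther back than shut.
Start: joints at [-1.415, 0.398, 0.045, 1.537, -0.019, 1.207, -0.051], TCP at [0.164, 0.629, 0.231] pointing down, gripper open.
Joint ranges: [-2.82, 2.82], [-0.49, 2.23], [-1.37, 1.46], [0, 2.46], [-1.36, 4.5], [0.23, 2], [-2.94, 2.94]. Speed limits (rad/s): [2.57, 2.57, 3.14, 3.14, 3.14, 3.14, 3.14].

## Interface

Orientations are given as a 3x3 rotation matrix whose columns are the frame's x, y, z axes.
In Python, from cell import move_pose, movel, move_j, move_gripper, sleep, solve_ik, observe, read_camera, camera_info, MotionError, job_done gives the robot as it stands. Calls block until the motion is done:
- move_pose(position, orientation): joint-space move of the TCP to a pose.
- movel(position, ori=None, vel=0.15, stop_force=None): straight line of the TCP; ori=None keeps the orientation; vel is the mean speed in m/s. With stop_force (N) it stops when the force on the tool has changed by that much, and returns True; else False.
- move_j(angles): joint-space move.
- move_gripper(opening): finger opening in m; the grip force is fixed at half the most; returns when the fingers have stopped.
- sleep(seconds).
- solve_ik(position, orientation): joint angles nearest the present ones, or None.
- observe(): the state.
- read_camera(name): name is "scene" or "top" or "wrist"; returns the picture (400x640x3 uint8, red, green, blue); there is no depth.
- camera_info(name): a dict with "fx", "fy", "cx", "cy" (pixels), "k1" (the pictures are not rectified: a ray, as slopes to the right and down, at radius r is drawn at 1 + k1 r^2 times it, then the intrinsics apply), "rvec" (rotation vector, rad) and "tvec" (3), from world to camera coordinates, as OpenCV has them; the wrist camera has in their place "tool_from_camera" (4x4, takes a point from camera to tool coordinates, whose origin is the TCP and whose axes are the flange's). Camera axes: x right, y down, z forward; pixel columns grow to the right and rows downward; lengths in m; the calibration is good to about 2 mm. A picture is of the moment at which its call begins: read the wrist's pose just before it. camera_info takes no time and is no camera call.
A pose or a line that the arm cannot do raises MotionError and nothing moves.
- job_done(): hands the job in, once; it reports no verdict.
The state is a dict: "t": time; "joint_positions": joint angles; "joint_vel": joint speeds; "effort": joint torques, N m; "ee_pos": TCP position; "orientation": TCP orientation; "wrist_force": force on the tool from outside, world axes, zero at the start; "wrist_torque": the same for the moment, N m; "gripper_width": finger opening in m.
Only numpy, scipy, OpenCV 4.12 (cv2) and the standard library are available. Lean on these libraries where they do the work, as an engineer would, in place of code of your own. Each camera call takes 0.05 s, during which the arm holds its last target. There are 200 camera calls.

## Task

Check the green channel of the open photometer: first turn the filter dial on the lamp housing until its green dot faces the white index mark, then take the green glass standard out of the stand by its frosted faces only (no finger on its clear windows or its cap) and hold it upright in the gap, centred between the two lens barrels with the middle of its windows on the beam, windows square to the beam and the cap's arrow pointing at the lamp. There is no seat in the gap: the program finishes with the gripper still holding the standard there, still and free of the photometer. Do not knock the glass against the photometer, and leave the other standards and the things round about where they are.

Things in the scene. Friction and masses are not known exactly. Their poses are not given: they have to be found in the camera images.
- green_cell_center (a point): centre of the green glass standard, 24 mm above its base: an upright solid glass block 22.5 mm long (x), 12.5 mm wide (y), 48 mm high. The two large faces (+y and -y, 12.5 mm apart) are white-frosted; the two narrow faces (+x and -x) are the clear windows. The arrow on its cap points along -x. Weighs 25 to 50 g
- green_cell_arrow (a point): centre of the green standard's entrance window, the narrow clear face to which the arrow points: 11.25 mm from the standard's centre along its -x, 24 mm above its base
- green_cell: the green glass standard itself; origin at the centre of its base, axes as given for its centre. Its base stands 14 mm deep in a round well of the stand, turned any way, so that 34 mm of glass and the cap show above the stand
- green_cell_window_in: clear entrance window of the green standard (narrow face towards -x), stands 1 mm proud of the frosted plates' edges; origin as green_cell
- green_cell_window_out: clear exit window of the green standard (narrow face towards +x), stands 1 mm proud; origin as green_cell
- green_cell_cap: dark green cap of the green standard, 19 x 10 mm (narrower than the glass), from 48 to 55 mm above its base, with a white arrow on top and a white tip at the end it points to; origin as green_cell
- amber_cell: amber glass standard with amber cap, same shape and size as the green one, in another well of the stand; origin at the centre of its base
- grey_cell: grey glass standard with dark grey cap, same shape and size as the green one, in another well of the stand; origin at the centre of its base
- cell_stand: slate-grey stand, 60 x 184 mm and 20 mm high, fixed; three round wells 29 mm across and 14 mm deep, 60 mm apart along its y; origin at the centre of its underside
- photometer: open filter photometer, fixed; origin on the worktop below the middle of the gap, x from lamp to detector, z up. Dark base 250 x 86 mm, 14 mm high. Lamp housing 70 x 72 mm round x = -87 mm, top at 84 mm, with the filter dial on it; detector housing 62 x 66 mm round x = +83 mm, top at 76 mm
- light_path (a point): middle of the light path, 62 mm above the worktop; x along the beam from lamp to detector, z up. Two black lens barrels (13 to 15.5 mm radius) point at each other along the beam and end 22 mm before and behind this point: the gap is 44 mm long, open above and to both sides, with no seat in it
- dial_grip (a point): middle of the grip bar of the filter dial, on the dial's vertical axis, 98 mm above the worktop. The bar is 30 mm long, 9.5 mm wide, 18 mm high (top at 107 mm) and stands on a black disc of 23.5 mm radius whose top is at 89 mm; x runs along the bar towards the green dot, z up
- filter_dial (a joint): angle of the dial about its vertical axis, rad, growing anticlockwise from above; 0 when the green dot is at the white index mark, a line on a small dark plate on the lamp housing's top on the side of the gap. Range -0.6 to 1.7; friction 0.03 N m, it stays where it is left. Dots at the rim anticlockwise from green: red, blue, yellow, 90 degrees apart
- notebook: dark red notebook, 210 x 151 x 17 mm, origin at the centre of its underside
- marker: black and white marker pen, 136 mm long, 17 mm thick, lying
- timer: small white timer, 62 x 66 x 20 mm
- bottle_amber: amber bottle with blue cap, 56 mm wide, 104 mm high
- beaker: clear beaker, 54 mm wide, 70 mm high
- petri: clear dish, 59 mm wide, 13 mm high, with small coloured fittings in it
- strip_box: small white box with rainbow stripes, 42 x 62 x 14 mm
- syringe: small clear syringe with green plunger, 108 mm long, lying
- tweezers: pale tweezers, 127 mm long, lying

How it is judged:
On the way, in this order (a step that is already met when the one before it is completed fails the run):
1. the filter dial's green dot faces the index mark while the green standard still stands in the stand (value of joint filter_dial between -0.15 and 0.15 rad and distance of green_cell_center from where it was at the start of the episode below 0.012 m), for 0.3 s.
2. the green standard is lifted out of the stand in the fingers (height (world z) of green_cell_center above 0.05 m and contact force between the fingers and green_cell above 1 N and contact force between cell_stand and green_cell below 0.1 N), for 0.2 s.
At the end, for the whole second after the job is handed in: Dial within 0.15 rad of the mark; green standard in the fingers, off the photometer, still, centre within 4 mm sideways, 8 mm in height, 8 mm along the beam, within 0.12 rad of square and upright, arrow to the lamp; no finger on windows or cap; other standards within 12 mm, the rest within 30 mm (value of joint filter_dial between -0.15 and 0.15 rad and x of green_cell_center in the frame of light_path between -0.008 and 0.008 m and y of green_cell_center in the frame of light_path between -0.004 and 0.004 m and z of green_cell_center in the frame of light_path between -0.008 and 0.008 m and x of green_cell_arrow in the frame of light_path below 0 m and angle between the x axis of green_cell and the x axis of photometer, either way round below 0.12 rad and angle between green_cell's own z axis and vertical below 0.12 rad and contact force between the fingers and green_cell above 1 N and contact force between photometer and green_cell below 0.1 N and linear speed of green_cell below 0.02 m/s and contact force between the fingers and green_cell_window_in below 0.5 N and contact force between the fingers and green_cell_window_out below 0.5 N and contact force between the fingers and green_cell_cap below 0.5 N and distance of each of amber_cell, grey_cell from where it was at the start of the episode below 0.012 m and distance of each of notebook, marker, timer, bottle_amber, beaker, petri, strip_box, tweezers, syringe from where it was at the start of the episode below 0.03 m); the arm keeps its last pose, push and grip.
It fails at once if a finger touches a clear window or the cap of the green standard (contact force between the fingers and green_cell_window_in above 1 N or contact force between the fingers and green_cell_window_out above 1 N or contact force between the fingers and green_cell_cap above 1 N).
It fails at once if the green standard knocks against the photometer (contact force between photometer and green_cell above 3 N).
It fails at once if another standard is moved (distance of any of amber_cell, grey_cell from where it was at the start of the episode above 0.015 m).
It fails at once if a thing round about is pushed away (distance of any of notebook, marker, timer, bottle_amber, beaker, petri, strip_box, tweezers, syringe from where it was at the start of the episode above 0.04 m).
It also fails if it takes over 59 s, if anything falls off the work surface, if the arm or the gripper's body presses on something with over 40 N, if the wrist force passes 120 N, or if a joint passes its speed limit or range.

## Working session

There is one attempt and no reset: what is moved stays moved. The work goes in short steps, each a Python script; the robot and the scene stay as the last script left them, time stands still between calls to the robot, and variables do not carry over. Pictures are saved under pics/ and viewed, on a budget of 10 in all, crops included, one or two more only if the job needs it, and the job is handed in when it is done.

```bash
ls; mkdir -p pics
python3 - <<'E'
from cell import *
import cv2
for n in ("top","scene"):
    im=read_camera(n); cv2.imwrite(f"pics/{n}0.png",cv2.cvtColor(im,cv2.COLOR_RGB2BGR)); print(n,camera_info(n))
print(camera_info("wrist")); o=observe(); print(o["t"],o["ee_pos"],o["orientation"],o["gripper_width"])
E
```

```text
pics
top {'fx': 475.08329924975965, 'fy': 475.08329924975965, 'cx': 323.6374068830177, 'cy': 203.91319168133947, 'k1': -0.14105646768031754, 'rvec': array([ 2.11148649, -2.16548449,  0.15654655]), 'tvec': array([0.14171293, 0.56417839, 1.52381014])}
scene {'fx': 390.42854405010934, 'fy': 390.42854405010934, 'cx': 317.5172125703692, 'cy': 204.42786994190416, 'k1': 0.01787683185065584, 'rvec': array([ 2.32744795, -0.76599944,  0.29119259]), 'tvec': array([-0.40426421,  0.38808991,  0.97890414])}
{'fx': 319.9963237507005, 'fy': 319.9963237507005, 'cx': 317.62899857970535, 'cy': 198.20946622417497, 'k1': -0.017510406079321018, 'tool_from_camera': array([[-4.44605829e-05, -9.65738325e-01, -2.59517796e-01,
         6.46204027e-02],
       [ 9.99999684e-01,  1.63085662e-04, -7.78207298e-04,
         8.69914506e-05],
       [ 7.93868244e-04, -2.59517749e-01,  9.65738012e-01,
        -1.42250218e-01],
       [ 0.00000000e+00,  0.00000000e+00,  0.00000000e+00,
         1.00000000e+00]])}
0.1 [0.16370756 0.62844806 0.23034323] [[-9.67723788e-01  2.52012991e-01 -3.51477751e-04]
 [ 2.52013210e-01  9.67722119e-01 -1.80077014e-03]
 [-1.13684676e-04 -1.83122514e-03 -9.99998317e-01]] 0.08548426286801339
```

View pics/top0.png

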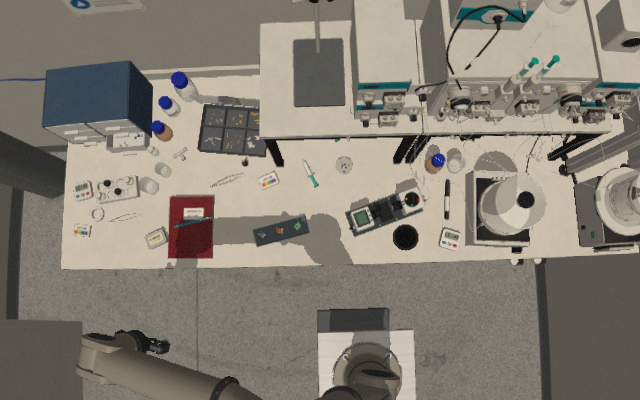

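View pics/scene0.png

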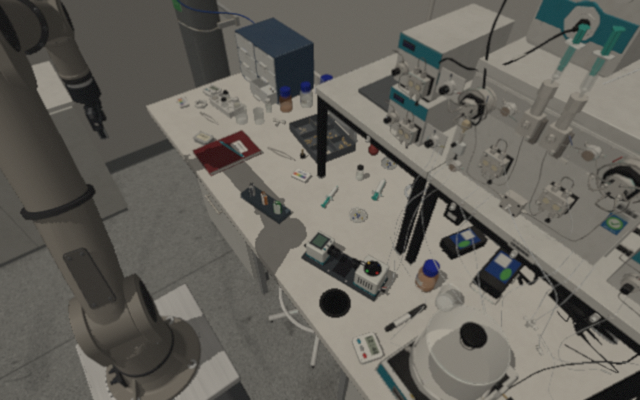

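The top view shows the stand at about (281,229). The photometer is at about (384,213), with the lamp and dial at its right end (411,200) and the detector at its left (360,218). I'll get rough positions first, then look with the wrist camera.

```bash
cat > h.py <<'E'
from cell import *
import numpy as np, cv2
def K(c): return np.array([[c["fx"],0,c["cx"]],[0,c["fy"],c["cy"]],[0,0,1]])
def camT(n, o=None):
    c=camera_info(n)
    if n=="wrist":
        o=o or observe(); T=np.eye(4); T[:3,:3]=o["orientation"]; T[:3,3]=o["ee_pos"]
        M=T@c["tool_from_camera"]; return c,M[:3,:3],M[:3,3]
    R=cv2.Rodrigues(c["rvec"])[0]; return c,R.T,-R.T@c["tvec"]
def ray(cam,uv):
    c,R,p=cam
    q=cv2.undistortPoints(np.array([[uv]],float),K(c),np.array([c["k1"],0,0,0,0]))[0,0]
    return p,R@np.array([q[0],q[1],1.])
def onz(cam,uv,z):
    p,d=ray(cam,uv); return p+d*(z-p[2])/d[2]
def proj(cam,P):
    c,R,p=cam; q=R.T@(np.array(P,float)-p); s=q[:2]/q[2]; s=s*(1+c["k1"]*(s@s))
    return np.array([c["fx"]*s[0]+c["cx"],c["fy"]*s[1]+c["cy"]])
def tri(c1,a,c2,b):
    p,d=ray(c1,a); q,e=ray(c2,b); s=np.linalg.lstsq(np.c_[d,-e],q-p,rcond=None)[0]
    A,B=p+s[0]*d,q+s[1]*e; return (A+B)/2,np.linalg.norm(A-B)
def down(yaw):  # tool x at yaw, z down
    c,s=np.cos(yaw),np.sin(yaw); return np.array([[c,s,0],[s,-c,0],[0,0,-1.]])
def shot(n,f):
    o=observe(); im=read_camera(n); cv2.imwrite("pics/"+f,cv2.cvtColor(im,cv2.COLOR_RGB2BGR)); return im,o
E
python3 - <<'E'
from h import *
t=camT("top")
for n,uv,z in [("stand",(281,229),.02),("standL",(255,239),.02),("standR",(307,219),.02),("gap",(386,213),.014),("dial",(411,200),.1),("det",(360,218),.076),("shelf edge",(400,133),.3),("bottle",(436,162),.1),("timer",(450,238),.02),("marker",(447,200),.01)]: print(n,onz(t,uv,z).round(3))
print("cam",t[2])
E
```

```text
stand [0.49  0.272 0.02 ]
standL [0.459 0.359 0.02 ]
standR [0.522 0.184 0.02 ]
gap [ 0.536 -0.081  0.014]
dial [ 0.564 -0.152  0.1  ]
det [0.514 0.011 0.076]
shelf edge [ 0.726 -0.095  0.3  ]
bottle [ 0.687 -0.241  0.1  ]
timer [ 0.445 -0.292  0.02 ]
marker [ 0.575 -0.292  0.01 ]
cam [0.32852303 0.11966231 1.59315118]
```

```bash
python3 - <<'E'
from h import *
for yaw in (np.pi,np.pi-.4,-np.pi/2,np.pi/2,0):
    for P in ([.48,.27,.22],[.55,-.13,.28]):
        q=solve_ik(P,down(yaw)); print(round(yaw,2),P,None if q is None else np.round(q,2))
E
python3 - <<'E'
from h import *
R=down(np.pi)
move_pose([.48,.27,.22],R); im1,o1=shot("wrist","w1.png")
move_pose([.545,-.13,.28],R); im2,o2=shot("wrist","w2.png")
import pickle; pickle.dump([(o1["ee_pos"],o1["orientation"]),(o2["ee_pos"],o2["orientation"])],open("w.pkl","wb")); print(o2["t"],o1["ee_pos"],o2["ee_pos"])
E
```

```text
3.14 [0.48, 0.27, 0.22] [-0.82  0.24  0.27  1.8  -0.07  1.12  1.05]
3.14 [0.55, -0.13, 0.28] [-0.64  0.35  1.02  1.7  -0.31  1.27  2.02]
2.74 [0.48, 0.27, 0.22] [-0.87  0.24  0.33  1.8  -0.09  1.12  0.66]
2.74 [0.55, -0.13, 0.28] [-0.64  0.35  1.03  1.7  -0.31  1.28  1.62]
-1.57 [0.48, 0.27, 0.22] [-0.64  0.23  0.06  1.79 -0.01  1.12  2.57]
-1.57 [0.55, -0.13, 0.28] [-0.76  0.47  1.27  1.7  -0.47  1.32 -2.54]
1.57 [0.48, 0.27, 0.22] [-1.03  0.26  0.53  1.8  -0.15  1.12 -0.45]
1.57 [0.55, -0.13, 0.28] [-0.72  0.41  1.17  1.7  -0.39  1.3   0.53]
0 [0.48, 0.27, 0.22] [-1.17  0.29  0.7   1.8  -0.2   1.12 -1.97]
0 [0.55, -0.13, 0.28] [-0.7   0.4   1.14  1.7  -0.37  1.29 -1.06]
3.4083 [0.47944996 0.27148074 0.21999886] [ 0.54538017 -0.12803089  0.27959895]
```

View pics/w1.png

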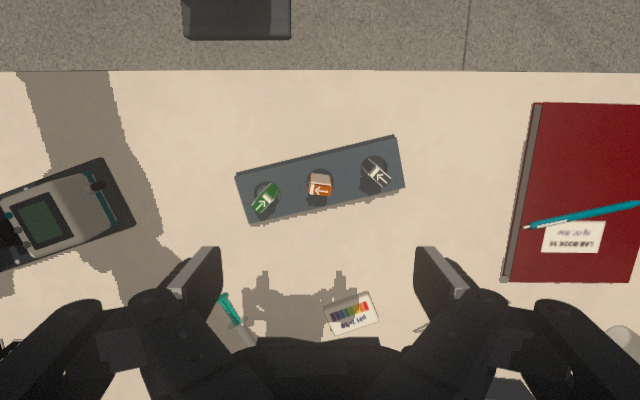

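View pics/w2.png

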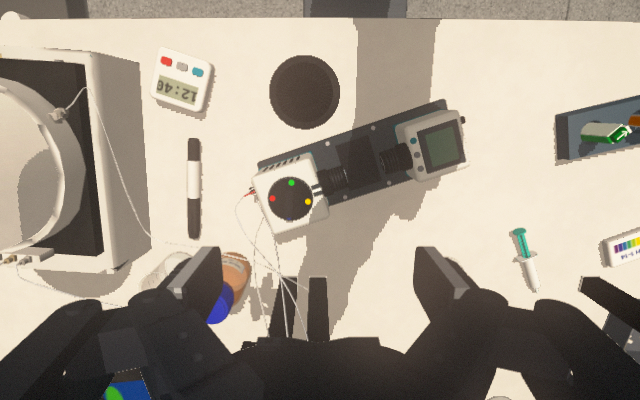

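Wrist view 1: the stand is at (320,180), with the green cell at (264,200), amber at (320,185) and grey at (377,172). Wrist view 2: the dial is at about (290,200), with the green dot at (291,183), red at (272,198) and yellow at (308,202). The index is on the gap side at about (316,188), so the green dot sits roughly 70° anticlockwise of it. Next I'll measure the dots and the photometer's outline.

Run:
```python
from h import *
import pickle
w=pickle.load(open("w.pkl","rb"))
c1=camT("wrist",dict(ee_pos=w[0][0],orientation=w[0][1])); c2=camT("wrist",dict(ee_pos=w[1][0],orientation=w[1][1]))
im=cv2.imread("pics/w2.png"); hsv=cv2.cvtColor(im,cv2.COLOR_BGR2HSV)
D={}
for n,lo,hi in [("g",(45,120,80),(80,255,255)),("r",(0,150,120),(6,255,255)),("y",(22,150,120),(34,255,255))]:
    m=cv2.inRange(hsv,lo,hi); m[:150]=0; m[230:]=0; m[:,:260]=0; m[:,325:]=0
    M=cv2.moments(m,True); uv=(M["m10"]/M["m00"],M["m01"]/M["m00"]); D[n]=onz(c2,uv,.089); print(n,M["m00"],np.round(uv,1),D[n].round(4))
C=(D["r"]+D["y"])/2; v=D["g"]-C; u=D["y"]-D["r"]; print("centre",C.round(4),"greenang",np.arctan2(v[1],v[0]),"ry dist",np.linalg.norm(u),"green from ry", np.arctan2(u[1],u[0])+np.pi/2, "r",np.linalg.norm(v))
a=im[90:245,240:480]; a=cv2.resize(a,None,fx=3,fy=3,interpolation=cv2.INTER_CUBIC)
cv2.imwrite("pics/w2z.png",a)
```

```text
g 34.0 [291.  182.1] [ 0.5524 -0.1566  0.089 ]
r 28.0 [271.9 197.8] [ 0.5697 -0.1775  0.089 ]
y 28.0 [307.5 201.2] [ 0.5734 -0.1391  0.089 ]
centre [ 0.5716 -0.1583  0.089 ] greenang 3.0514368384030557 ry dist 0.03854792960162165 green from ry 3.044712244472696 r 0.019199800822671156
```

View pics/w2z.png

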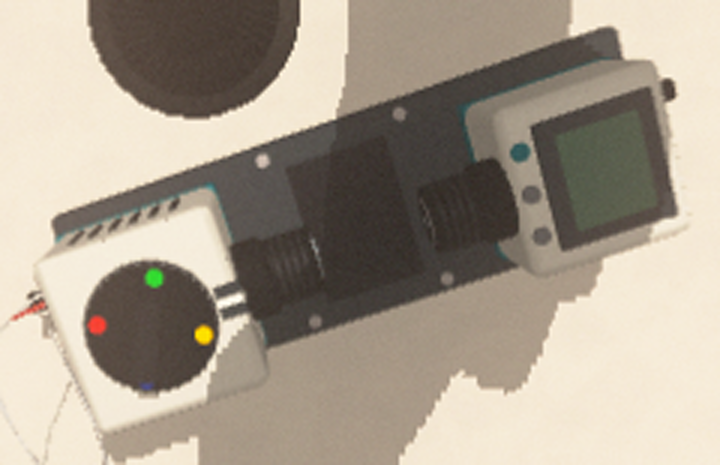

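The zoom shows four base screws at (262,160), (399,114), (315,321) and (447,279), and the index line at about (231,299) pointing along the beam axis. The dial centre is at about (151,327). I'll use the screws to get the photometer's frame.

Run:
```python
from h import *
import pickle
w=pickle.load(open("w.pkl","rb"))
c2=camT("wrist",dict(ee_pos=w[1][0],orientation=w[1][1]))
z=lambda u,v,h:onz(c2,((u+.5)/3-.5+240,(v+.5)/3-.5+90),h)
S=[z(*p,.014) for p in [(262,160),(399,114),(315,321),(447,279)]]
c=np.mean(S,0); a=(S[1]-S[0]+S[3]-S[2]); yaw=np.arctan2(a[1],a[0]); print("screw ctr",c.round(4),"yaw",yaw,np.linalg.norm(S[1]-S[0]),np.linalg.norm(S[3]-S[2]))
e=z(612,30,.014)-z(53,222,.014); print("edge yaw",np.arctan2(e[1],e[0]),np.linalg.norm(e))
R=np.array([[np.cos(yaw),np.sin(yaw)],[-np.sin(yaw),np.cos(yaw)]])
d=np.array([.5716,-.1583]); print("dial in ph",R@(d-c[:2]))
i=z(231,299,.086); print("index in ph",R@(i[:2]-c[:2]), "green-index", 3.048-yaw)
for P in ([d[0],d[1],.14],):
  for y in np.arange(-3.1,3.2,.4):
    q=solve_ik(P,down(y)); print(round(y,1),None if q is None else round(q[6],2),end=" | ")
```

```text
screw ctr [ 0.5434 -0.076   0.014 ] yaw 1.8946197719321558 0.05993138521346362 0.06003257024698076
edge yaw 1.902066109015724 0.24476817798997424
dial in ph [-0.08695474 -0.00055806]
index in ph [-0.05601372  0.00032039] green-index 1.1533802280678442
-3.1 2.04 | -2.7 2.42 | -2.3 2.79 | -1.9 2.87 | -1.5 2.89 | -1.1 -1.79 | -0.7 -1.39 | -0.3 -0.99 | 0.1 -0.72 | 0.5 -0.38 | 0.9 -0.03 | 1.3 0.32 | 1.7 0.68 | 2.1 1.04 | 2.5 1.41 | 2.9 1.78 |
```

Run:
```python
from h import *
d=[.5716,-.1583]; y0,y1=3.048,1.898
move_pose([*d,.18],down(y0)); move_gripper(.045)
print(movel([*d,.095],vel=.08,stop_force=15), observe()["ee_pos"])
move_gripper(0); o=observe(); print("w",o["gripper_width"],o["wrist_force"])
for y in np.linspace(y0,y1,5)[1:]:
    movel([*d,.095],down(y),vel=.1)
    o=observe(); print(o["t"],o["ee_pos"].round(4),np.arctan2(o["orientation"][1,0],o["orientation"][0,0]).round(3),np.round(o["wrist_force"],1),np.round(o["wrist_torque"],2))
move_gripper(.045); movel([*d,.19],vel=.15)
im,o=shot("wrist","w3.png"); cam=camT("wrist",o); print(o["t"],proj(cam,[*d,.089]))
hsv=cv2.cvtColor(im,cv2.COLOR_RGB2HSV); D={}
for n,lo,hi in [("g",(45,120,80),(80,255,255)),("r",(0,150,120),(6,255,255)),("y",(22,150,120),(34,255,255))]:
    m=cv2.inRange(hsv,lo,hi); mm=np.zeros_like(m); p=proj(cam,[*d,.089]).astype(int); cv2.circle(mm,tuple(map(int,p)),45,255,-1); m&=mm
    M=cv2.moments(m,True)
    if M["m00"]: D[n]=onz(cam,(M["m10"]/M["m00"],M["m01"]/M["m00"]),.089); v=D[n]-[*d,.089]; print(n,M["m00"],v.round(4),np.arctan2(v[1],v[0])-y1)
if "r" in D and "y" in D: u=D["y"]-D["r"]; print("err",np.arctan2(u[1],u[0])+np.pi/2-y1,((D["y"]+D["r"])/2).round(4))
```

```text
False [ 0.57209073 -0.1585252   0.09559974]
w 0.007819664611529165 [-0.51083945  1.72105906  4.11834875]
6.5083 [ 0.5718 -0.1583  0.0956] 2.76 [-0.7  0.8  4.9] [0.21 0.25 0.01]
6.9417 [ 0.5717 -0.1585  0.0956] 2.473 [-1.4  0.2  5.1] [0.16 0.26 0.01]
7.375 [ 0.5715 -0.1587  0.0956] 2.185 [-1.9  1.9  5. ] [ 0.17  0.44 -0.09]
7.8083 [ 0.5713 -0.1588  0.0956] 1.897 [-2.4  1.   6.9] [ 0.1   0.6  -0.01]
9.0333 [317.37026044 198.82664703]
g 60.0 [-0.0059  0.0182  0.    ] -0.012639340611198202
r 59.0 [-0.0168 -0.0084  0.    ] -4.576774958255635
y 52.0 [0.0182 0.0062 0.    ] -1.5676534618108473
err 0.06853770414625537 [ 0.5723 -0.1594  0.089 ]
```

The dial is at the mark: green reads −0.01 rad and yellow agrees. Now a close look at the green cell.

Run:
```python
from h import *
import pickle
w=pickle.load(open("w.pkl","rb"))
c1=camT("wrist",dict(ee_pos=w[0][0],orientation=w[0][1]))
g=onz(c1,(264,200),.061); print(g)
move_pose([g[0],g[1],.175],down(np.pi)); sleep(.2)
im,o=shot("wrist","w4.png"); pickle.dump((o["ee_pos"],o["orientation"]),open("w4.pkl","wb"))
print(o["t"],o["ee_pos"]); u,v=proj(camT("wrist",o),[g[0],g[1],.055]).astype(int)
u0,v0=u-75,v-65; print(u0,v0)
a=cv2.cvtColor(im,cv2.COLOR_RGB2BGR)[v0:v0+120,u0:u0+150]; cv2.imwrite("pics/w4z.png",cv2.resize(a,None,fx=5,fy=5,interpolation=cv2.INTER_CUBIC))
```

```text
[0.49742648 0.21988639 0.061     ]
10.7167 [0.49805567 0.21858059 0.17509882]
244 125
```

View pics/w4z.png

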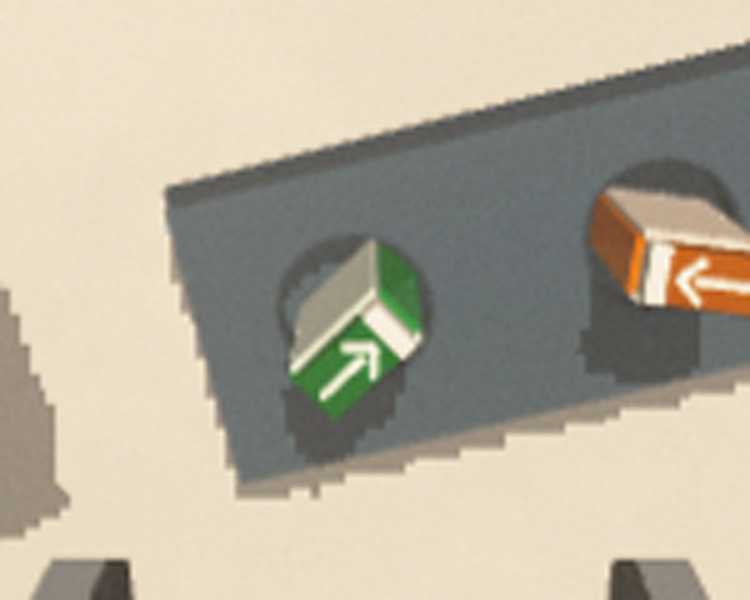

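The close view shows the green cap top with corners near (293,376), (338,418), (420,347) and (378,306) in the zoom. The arrow points up-right, toward (420,345).

Run:
```python
from h import *
import pickle
w=pickle.load(open("w4.pkl","rb")); c=camT("wrist",dict(ee_pos=w[0],orientation=w[1]))
z=lambda u,v,h:onz(c,((u+.5)/5-.5+244,(v+.5)/5-.5+125),h)
P=[z(*p,.061) for p in [(293,376),(338,418),(420,347),(378,306)]]
print([np.linalg.norm(P[i]-P[(i+1)%4]).round(4) for i in range(4)])
ctr=np.mean(P,0); a=P[2]-P[1]+P[3]-P[0]; print("arrow yaw",np.arctan2(a[1],a[0]), np.arctan2(*(P[2]-P[1])[1::-1]),np.arctan2(*(P[3]-P[0])[1::-1]), "ctr",ctr)
b=z(375,355,.061)-z(320,398,.061); print("arrowline",np.arctan2(b[1],b[0]))
# stand well circle at z=.02: ellipse extremes
wl=[z(278,300,.02),z(432,305,.02)]; print("well",np.mean(wl,0),np.linalg.norm(wl[1]-wl[0]))
# colour mask of cap (green or white in the cap region) 
im=cv2.imread("pics/w4.png"); s=cv2.resize(im[125:245,244:394],None,fx=5,fy=5,interpolation=cv2.INTER_CUBIC); h=cv2.cvtColor(s,cv2.COLOR_BGR2HSV)
m=cv2.inRange(h,(45,100,30),(85,255,130)); print(cv2.minAreaRect(cv2.findNonZero(m)) , m.sum()/255, h[395,340],h[290,395],h[310,340])
arr=np.arctan2(a[1],a[0]); cx=arr+np.pi
for nm,P_,y in [("pick",[*ctr[:2],.03],arr),("pick",[*ctr[:2],.03],cx),("place",[.5434,-.076,.06],1.897+np.pi),("place",[.5434,-.076,.06],1.897)]:
    q=solve_ik(P_,down(y)); print(nm,round(y,2),None if q is None else np.round(q,2))
```

```text
[np.float64(0.0104), np.float64(0.0183), np.float64(0.0098), np.float64(0.0185)]
arrow yaw 2.2853481423271447 2.301056829708682 2.2697612361850448 ctr [0.5012622  0.21602941 0.061     ]
arrowline 2.248066069383402
well [0.50039821 0.21528463 0.02      ] 0.02932806067151699
((366.7373046875, 337.26837158203125), (79.55453491210938, 169.5734100341797), 34.60266876220703) 4479.0 [ 57 145 120] [ 58 116 112] [ 25  41 154]
pick 2.29 [-1.09  0.6   0.79  1.98 -0.6   0.8   0.76]
pick 5.43 [ 0.16  0.58 -0.82  1.95  0.56  0.85  2.89]
place 5.04 [ 0.92  0.7  -1.16  1.92  0.75  1.04  2.9 ]
place 1.9 [-0.61  0.59  0.88  1.96 -0.6   0.87  0.92]
```

The cap dimensions match (18.4 × 10.1 mm against 19 × 10), so I'll grasp with the tool yaw along the arrow at 2.285.

Run:
```python
from h import *
p=[.5012,.2158]; y=2.285
move_pose([*p,.15],down(y)); move_gripper(.032)
o=observe(); print(o["ee_pos"],o["gripper_width"],o["joint_positions"].round(2) if hasattr(o["joint_positions"],'round') else o["joint_positions"])
if movel([*p,.026],vel=.08,stop_force=10): raise SystemExit("touched %s"%observe()["ee_pos"])
o=observe(); print(o["ee_pos"]); move_gripper(0); o=observe(); print("w",o["gripper_width"],np.round(o["wrist_force"],1),o["ee_pos"])
movel([*p,.07],vel=.06); movel([*p,.2],vel=.15); sleep(.2)
o=observe(); print(o["t"],o["ee_pos"],o["gripper_width"],np.round(o["wrist_force"],1))
im,o=shot("wrist","w5.png")
cv2.imwrite("pics/w5z.png",cv2.resize(cv2.cvtColor(im,cv2.COLOR_RGB2BGR)[200:400,200:440],None,fx=3,fy=3,interpolation=cv2.INTER_CUBIC))
```

```text
[0.50129143 0.21584537 0.15021592] 0.032246274105836574 [-1.21  0.44  0.94  1.9  -0.42  1.01  0.62]
[0.50156205 0.21594512 0.02642768]
w 0.011704676153756546 [0.5 0.5 3.7] [0.50163597 0.21594311 0.02646234]
15.8833 [0.50071321 0.21554947 0.19917497] 0.011279837291429402 [-0.6  0.8 -0.2]
```

View pics/w5z.png

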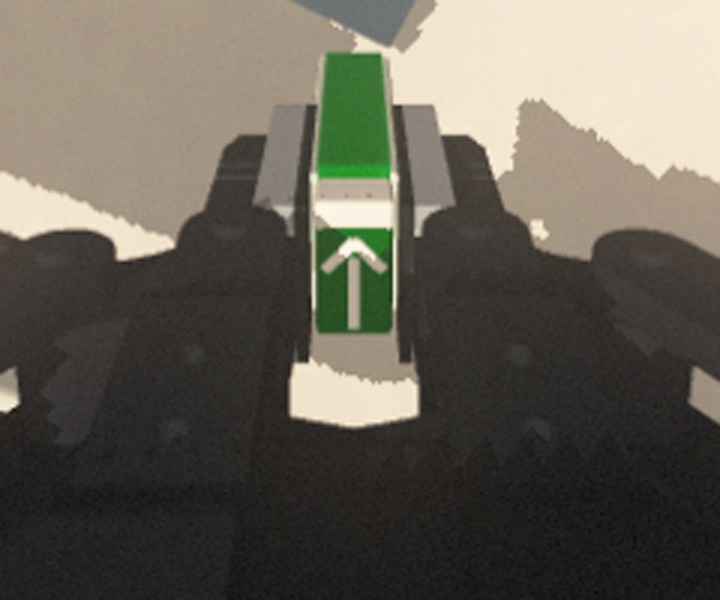

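The cell is held squarely. The entrance window (zoom rows 55–177) and the arrow both face tool +x, and the pads touch only the frosted faces. Now I'll solve for its offset and pitch in the tool from three edge rows.

Run:
```python
from h import *
from scipy.optimize import least_squares
o=observe(); cam=camera_info("wrist"); T=cam["tool_from_camera"]; c=(cam,T[:3,:3],T[:3,3])
pts=[(.01125,0,55),(.01125,.048,177),(-.0095,.055,332)]
def f(q):
    dx,dz,p=q; r=[]
    for x,h,row in pts:  # centre at tool (dx,0,dz); up = -z tool
        a=h-.024; X=dx+x*np.cos(p)-a*np.sin(p); Z=dz-(a*np.cos(p)+x*np.sin(p))
        r.append(proj(c,[X,0,Z])[1]-((row+.5)/3-.5+200))
    return r
s=least_squares(f,[0,-.005,0],x_scale=[1e-3,1e-3,1e-2]); print(s.x,s.cost)
for u,h in [(323,0),(382,0),(316,.048),(390,.048)]: pass
print("predicted cols of window bottom edges",[3*(proj(c,[.01125+s.x[0],y,s.x[1]+.024])[0]+.5-200)-.5 for y in (-.00625,.00625)])
G=np.array([.5434,-.076]); p=np.array(o["ee_pos"][:2])
for i,y in enumerate(np.linspace(2.285,1.897-np.pi,7)):
    P=p+(G-p)*min(1,i/6); 
    if i: move_pose([*P,.2],down(y))
o=observe(); print(o["t"],o["ee_pos"],o["joint_positions"],o["gripper_width"])
```

```text
[-0.00553058  0.00682728  0.04304174] 1.6155871338926322e-27
predicted cols of window bottom edges [np.float64(318.32336751495666), np.float64(384.06757186000556)]
18.9167 [ 0.54365051 -0.07440669  0.1997519 ] [-0.89803172  0.711668    1.44193752  1.83954656 -0.7417217   1.28608212
 -2.05349664] 0.011225618996143596
```

The fit says the cell sits about 11 mm lower in the fingers than I expected, so I'll check it against the visible fingertips and a fresh measurement with clearer edges.

Run:
```python
from h import *
cam=camera_info("wrist"); T=cam["tool_from_camera"]; c=(cam,T[:3,:3],T[:3,3])
Z=lambda P:(3*(proj(c,P)+.5-[200,200])-.5).round(0)
print("finger tip front edges inner", Z([.011,.0057,0]),Z([.011,-.0057,0]))
for n,dx,dz,p in [("nominal",0,-.0045,0),("fit",-.0055,.0068,.043),("up only",-.0015,0,0)]:
    for l,x,y,h in [("bot",.01125,.00625,0),("top",.01125,.00625,.048),("capfront",.0095,.005,.055),("caprear",-.0095,.005,.055)]:
        a=h-.024; print(n,l,Z([dx+x*np.cos(p)-a*np.sin(p),y,dz-a*np.cos(p)-x*np.sin(p)]))
im,o=shot("wrist","w6.png")
cv2.imwrite("pics/w6z.png",cv2.resize(cv2.cvtColor(im,cv2.COLOR_RGB2BGR)[205:325,245:395],None,fx=5,fy=5,interpolation=cv2.INTER_CUBIC))
```

```text
finger tip front edges inner [395.  99.] [323.  99.]
nominal bot [394.  58.]
nominal top [409. 178.]
nominal capfront [402. 216.]
nominal caprear [400. 350.]
fit bot [391.  62.]
fit top [404. 186.]
fit capfront [397. 223.]
fit caprear [395. 341.]
up only bot [393.  58.]
up only top [407. 173.]
up only capfront [400. 210.]
up only caprear [398. 339.]
```

View pics/w6z.png

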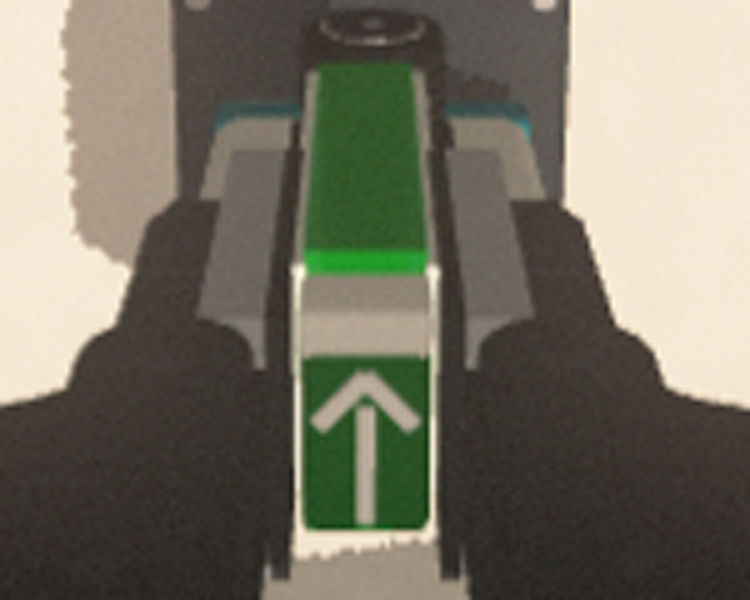

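In this view the cell is centred between the pads and nearly matches the nominal pose. The window bottom and top agree within about 2 px, and the cap width gives the nominal depth. The detector barrel lies behind the cell, and two base screws appear at the top edge at zoom (195,3) and (545,3). I'll re-measure the screws from here to check the gap's lateral position.

Run:
```python
from h import *
o=observe(); c=camT("wrist",o); im=cv2.cvtColor(cv2.imread("pics/w6.png"),cv2.COLOR_BGR2GRAY).astype(float)
G=np.array([.5434,-.076]); y=1.897; ex=np.array([np.cos(y),np.sin(y)]); ey=np.array([-ex[1],ex[0]])
for sx in (-.03,.03):
  for sy in (-.035,.035):
    P=G+sx*ex+sy*ey*.0345/.035
    u,v=proj(c,[*P,.014]).round().astype(int)
    if not(12<u<628 and 12<v<388): print("out"); continue
    w=im[v-10:v+11,u-10:u+11]; m=((w-np.median(w)).clip(25)-25); 
    n,l,st,ce=cv2.connectedComponentsWithStats((m>0).astype(np.uint8))
    for k in range(1,n):
        if st[k,4]>=3:
            Q=onz(c,(ce[k][0]+u-10,ce[k][1]+v-10),.014)[:2]-G; print(sx,sy,st[k,4],"ph xy mm",(1e3*np.array([Q@ex,Q@ey])).round(1))
print(o["ee_pos"],np.arctan2(o["orientation"][1,0],o["orientation"][0,0])-(y-np.pi),o["orientation"][:,2].round(3))
```

```text
-0.03 -0.035 56 ph xy mm [-29.  -44.2]
-0.03 -0.035 31 ph xy mm [-29.4 -37.4]
-0.03 0.035 63 ph xy mm [-30.3  43.5]
-0.03 0.035 32 ph xy mm [-29.8  36.9]
0.03 -0.035 56 ph xy mm [ 31.5 -43.7]
0.03 -0.035 21 ph xy mm [ 30.6 -37.2]
0.03 0.035 64 ph xy mm [30.2 43.9]
0.03 0.035 27 ph xy mm [30. 37.]
[ 0.54366746 -0.07413051  0.19971384] 0.005850350872599552 [-0.     0.001 -1.   ]
```

The screws sit symmetrically at ±30 and ±37 mm, so the gap centre is confirmed within 0.4 mm. Now I'll lower it, correcting for the small tracking offset.

Run:
```python
from h import *
G=np.array([.5434,-.076]); y=1.897; ex=np.array([np.cos(y),np.sin(y)]); ey=np.array([-ex[1],ex[0]])
t=np.array([*(G-.0012*ex),.0605]); R=down(y-np.pi); off=np.zeros(3)
def rep():
    o=observe(); e=o["ee_pos"]-t; print(round(o["t"],2),"err ph mm",(1e3*np.array([e[:2]@ex,e[:2]@ey,e[2]])).round(2),np.round(o["wrist_force"],1),round(o["gripper_width"],4)); return e
for h,v in ((.14,.06),(.1,.06)):
    a=np.array([*t[:2],.0605+h-.0]) if h==.14 else np.array([*t[:2],.15])
    movel(a+off,R,vel=v); sleep(.2); e=rep(); off[:2]-=e[:2]
if movel(t+off,R,vel=.05,stop_force=8): print("STOPPED")
sleep(.3); e=rep()
off-=e; movel(t+off,R,vel=.03,stop_force=8); sleep(.4); rep()
im,o=shot("wrist","w7.png"); im2,_=shot("scene","s7.png")
a=cv2.resize(cv2.cvtColor(im,cv2.COLOR_RGB2BGR)[190:330,220:420],None,fx=4,fy=4,interpolation=cv2.INTER_CUBIC)
u,v=proj(camT("scene"),[*G,.06]).astype(int)
b=cv2.resize(cv2.cvtColor(im2,cv2.COLOR_RGB2BGR)[v-40:v+40,u-60:u+60],(0,0),fx=0,fy=0,dst=None) if 0 else cv2.resize(cv2.cvtColor(im2,cv2.COLOR_RGB2BGR)[v-30:v+30,u-50:u+50],(800,480))
cv2.imwrite("pics/w7z.png",a); cv2.imwrite("pics/s7z.png",b)
o=observe(); print(o["orientation"].round(3),np.arctan2(o["orientation"][1,0],o["orientation"][0,0])-(y-np.pi))
```

```text
19.42 err ph mm [ 2.0000e-01 -5.0000e-02  1.3998e+02] [-0.1 -0.2 -0.4] 0.0114
20.61 err ph mm [-0.32 -0.14 89.83] [ 0.  -0.2  0.1] 0.0113
22.85 err ph mm [0.15 0.15 0.05] [ 0.7  0.6 -0.8] 0.0116
23.5 err ph mm [-0.04  0.05 -0.04] [-0.9 -0.8 -0.3] 0.0119
[[ 0.32  -0.947 -0.   ]
 [-0.947 -0.32  -0.   ]
 [ 0.     0.    -1.   ]] -6.9907499147259244e-06
```

View pics/w7z.png

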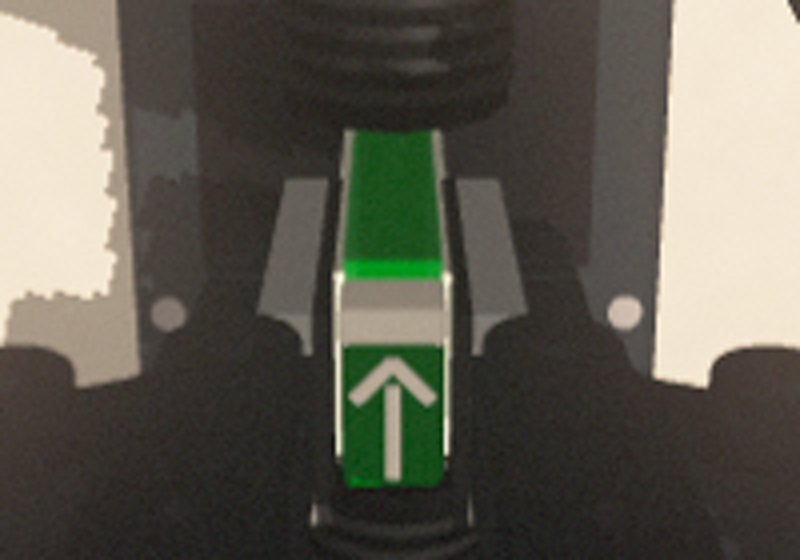

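View pics/s7z.png

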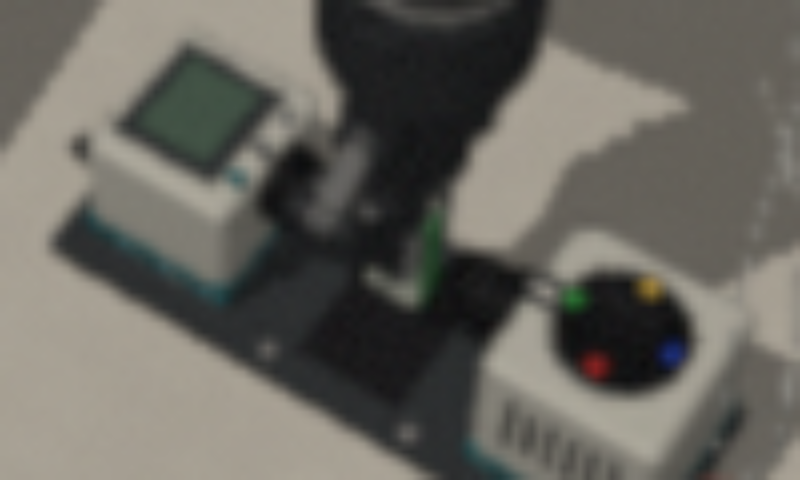

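The wrist view shows the cell centred laterally, with the cell at column 393 and the barrel at 392. The arrow points to the lamp, and nothing touches. The scene view shows the green dot at the index and the cell in the gap. I'll check the height once from the scene view's lower window corner at zoom (425,305), then hand in.

Run:
```python
from h import *
G=np.array([.5434,-.076]); y=1.897; ex=np.array([np.cos(y),np.sin(y)]); ey=np.array([-ex[1],ex[0]])
c=camT("scene"); u0,v0=proj(c,[*G,.06]).astype(int)
Z=lambda P:(8*(proj(c,P)+.5-[u0-50,v0-30])-.5).round()
for z in (.030,.038,.046):
  print(z,[Z([*(G-.01125*ex+s*.00625*ey),z]) for s in (-1,1)],"exit",[Z([*(G+.01125*ex+s*.00625*ey),z]) for s in (-1,1)])
print("screws",Z([*(G+.03*ex+.037*ey),.014]),Z([*(G-.03*ex+.037*ey),.014]),"barrel end top",Z([*(G-.022*ex),.0775]))
```

```text
0.03 [array([434., 300.]), array([416., 325.])] exit [array([382., 270.]), array([363., 294.])]
0.038 [array([436., 288.]), array([417., 313.])] exit [array([383., 258.]), array([364., 282.])]
0.046 [array([437., 276.]), array([419., 301.])] exit [array([384., 246.]), array([365., 270.])]
screws [272. 352.] [412. 436.] barrel end top [460. 254.]
```

The height agrees: after a screw-based correction, the base is at about 0.040 m against the 0.038 m target. Handing in.

```bash
python3 -c "
from cell import *
o=observe(); print(o['t'],o['ee_pos'],o['gripper_width']); job_done()"
```

```text
23.6 [ 0.54374321 -0.07718069  0.06046951] 0.011690430381515408
the job is handed in; nothing more can be done
```

I turned the filter dial about 1.15 rad clockwise to green, then lifted the green standard by its frosted faces. The gripper now holds it in the gap with the arrow pointing at the lamp. I handed the job in at 23.6 s; the interface gave no verdict.

**Checks that agreed:**
- **Dial:** the green and yellow dots read within 0.02 rad of the mark. The green-dot angle is from one wrist picture, and the last scene view also shows it at the index. Reading the angle from the red–yellow line gave 0.07 rad, probably because the red dot was partly hidden. Both are inside the 0.15 rad limit.
- **Gap centre:** two screw measurements agreed within 0.4 mm.
- **Final hold:** the gripper's tool point is within 0.1 mm of its target. The standard looked level with the barrel axis sideways and was clear of the photometer.
- **Height:** the scene view puts it about 2 mm above target, within roughly 3 mm.

**Check that disagreed:** a three-edge fit of the standard's pose in the fingers came out 5 mm off along the beam and 11 mm lower than expected, with 0.04 rad of tilt. It did not match the apparent window and cap widths or the scene view. I therefore treated it as poorly conditioned and set the height between the two, nearer nominal. Position along the beam is the least certain, at about 2–5 mm against the 8 mm allowed.

I did not re-measure the other standards or the things round about at the end. No unexpected contact force showed during the moves.

I viewed 10 pictures.

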